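# Set a rotator shaft to its mark and hold the set-screw collar on the flat

## Robot

A 6-joint arm with a two-finger parallel gripper is mounted at the origin on a cart in front of the work surface, level with it; the furniture and walls round the work are solid. World frame = base frame: x ahead of the robot, y to its left, z up, the work surface at z = 0. Lengths are in m, angles in degrees, forces in N, time in s.
With the tool pointing down it reaches from about 0.4 to 0.825 m from the base axis. Payload 7 kg.
Tool frame: the origin (TCP) lies at the very end of the fingers, on their centre line; the grasp point (between the pads) lies hold_point_z behind it (hold_point_z is the distance from the TCP to the grasp point, in m); z points along the fingers, y is the direction in which the jaws open and shut (so a half turn about z gives the same grasp; the last joint's range is limited). The gripper opens to 88 mm and grips with 3 to 60 N. Pads are 19 mm wide; open, the fingers measure 130 mm over their backs; the gripper's body (78 mm by 193 mm) begins 47 mm behind the grasp point.
Start: joints at [90.189, 20.546, 0.682, 0, -70.136, -16.507], TCP at [0.19, 0.648, 0.227] pointing down, gripper open.
Joint ranges: [-176.03, 176.03], [-82.01, 121.73], [-58.28, 71.71], [-173.87, 95.51], [-174.79, -0.11], [-173.66, 173.66]. Speed limits (degrees/s): [136.94, 136.94, 172.46, 180, 180, 180].

## Interface

Orientations are given as [roll, pitch, yaw] about the fixed x, y, z axes, in that order (R = Rz(yaw) Ry(pitch) Rx(roll)).
In Python, from plant import get_obs, snapshot, close_job, hold_point_z gives the robot as it stands. The module is installed in compiled form; this text tells all that it offers.
- The arm moves only by the tool jog_arm, never from a script. Its argument "commands" is a list of rows, each a list of 4 numbers: the shift along the world's x, y, z in mm, then the turn about the world's z in degrees. In form: [[x, y, z, turn], ...]. A call has exactly 10 rows; each row shifts and turns the commanded pose from where the row before left it; what a row does not reach is not made up. A row lasts 1/12 s, in which the tool goes at most 41.7 mm and 7.16 degrees, less where a joint would pass 70% of its speed; a pose out of reach is approached as far as the arm can. A call is refused whole if a number of a shift passes 41.7 or a number of a turn 7.16, either way. A call with a gripper value outside its range is refused whole. "fingers" is the finger opening in mm, from 0 to 87.6, set as the call begins (left out, the last holds). The fingers move at their own pace and stop on an object; the grip force is fixed at half the most. Time passes only in rows, so rows that do not move let the fingers close, or fill a call up. It gives the time, the measured TCP pose, the force and the opening at its end, in the units of the state.
- get_obs(): the state, without advancing time (a new reading comes with each control period).
- snapshot(name): name is "scene" or "top" or "wrist"; returns a dict with "image" (384x512x3 uint8, red, green, blue), "fov_y" (degrees; the focal length in pixels is half the picture's height over the tangent of half this angle, whatever the lens; pixels are square), "cx", "cy" (the principal point, pixels), "rvec" (rotation vector, rad) and "tvec" (3), from world to camera coordinates, as OpenCV has them; the wrist camera has in their place "mount" (4x4, takes a point from camera to tool coordinates, whose origin is the TCP and whose axes are the flange's). Camera axes: x right, y down, z forward; pixel columns grow to the right and rows downward; lengths in m; the calibration is good to about 2 mm. A picture is of the moment at which its call begins: read the wrist's pose just before it. There is no depth.
- close_job(): hands the job in, once; it reports no verdict.
The state is a dict: "clock": time; "joint_pos": joint angles; "qvel": joint speeds; "tau": joint torques, N m; "tool_pos": TCP position; "orientation": TCP orientation; "force": force on the tool from outside, world axes, zero at the start; "moment": the same for the moment, N m; "opening": finger opening in m.
Only numpy, scipy, OpenCV 4.12 (cv2) and the standard library are available. Lean on these libraries where they do the work, as an engineer would, in place of code of your own. Each camera call takes 0.05 s, during which the arm holds its last target.

## Task

Take the steel shaft of the rotator drive between the fingers and turn it until its flat faces the raised rib on the drive's top. Then pick up the collar and slide it onto the shaft with its thumb screw over the flat, so that the screw also points along the rib; lower it until the end of the shaft stands out above the collar, but keep the collar clear of the flange below. Finish while holding the collar there in the fingers, ready for the screw to be tightened, and leave the timer, tape, bottle and pen where they are.

Things in the scene. Friction and masses are not known exactly. Their poses are not given: they have to be found in the camera images.
- drive: Rotator drive, fixed on the bench: foot plate 130 x 110 x 8 mm, grey housing 100 (x) x 84 (y) mm, top 56 mm above the bench, and on it a round aluminium flange, 52 mm across, top 62 mm above the bench. The upright steel shaft rises from the flange's middle. Origin: on the shaft axis, at bench level; z up; -x points from the shaft along the raised rib.
- index_rib (a point): Middle of the raised rib's top, 37 mm from the shaft axis along the drive's -x and 62 mm above the bench. The rib is 22 mm long, 6 mm wide, 6 mm high on the housing (its top is level with the flange).
- shaft: The shaft; its vertical axis stands fixed in the drive. Origin: on the axis at the flange's top. Its -x points straight out of the flat, so its yaw equals the drive's when the flat faces the rib. It starts 0.7 rad or more off that, turns without stops both ways, and friction (0.04 N m, no spring) keeps it where it is left.
- shaft_tip (a point): Centre of the shaft's top end, on the axis, 60 mm above the flange (122 mm above the bench). The shaft is 18 mm in diameter with one flat, 4 mm deep and 15 mm wide, from 6 mm above the flange to the top; fingers closed squarely over the flat read 14 mm, elsewhere up to 18 mm. The top edge has a 2 mm chamfer.
- shaft_flat (a point): Middle of the flat, 5 mm from the shaft axis, 33 mm above the flange. It turns with the shaft: its -x axis points straight out of the flat, z is up.
- collar: Loose aluminium collar, about 90 g, flat on the bench: 44 mm outside, 22 mm tall, bore 22 mm. A thumb screw goes through its wall along its -x at half height: knurled head 13 mm thick, ending 39 mm from the axis; inside, its 5 mm tip reaches to 7 mm from the axis, so it passes the shaft only with the screw over the flat (within 25 degrees); play 2 mm. Origin: centre of underside, z up.
- screw_head (a point): Outer end of the thumb screw's head, 39 mm from the collar axis along the collar's -x, 11 mm above its underside.
- timer: Lab timer 74 x 64 x 21 mm, loose, not to be disturbed. Origin: centre of the underside.
- tape: Roll of brown tape 93 mm across, 48 mm tall, loose, not to be disturbed. Origin: centre of the underside.
- bottle: White reagent bottle 38 mm across, 122 mm tall, loose, not to be disturbed. Origin: centre of the underside.
- pen: Marker pen 12 x 136 x 10 mm along its y, loose, not to be disturbed. Origin: centre of the underside.
Not all that is in view belongs to the job. What is shaped like the collar but brown is not meant.

How it is judged (in metres and radians):
On the way, in this order (a step that is already met when the one before it is completed fails the run):
1. the fingers hold the shaft with its flat facing the rib (within 0.2 rad) (angle between the x axis of shaft_flat and the x axis of drive, either way round below 0.2 rad and x of shaft_flat in the frame of drive below 0 m and contact force between the fingers and shaft above 1 N), for 0.2 s.
2. the collar is lifted off the bench in the fingers (height (world z) of collar above 0.02 m and contact force between the fingers and collar above 1 N), for 0.2 s.
At the end, for the whole second after the job is handed in: Fingers hold the collar (over 2 N) at rest (under 20 mm/s) round the shaft: axes within 5 mm, tilt under 0.15 rad, underside 2 mm or more above the flange, shaft end 2 mm or more above its top; flat faces the rib within 0.25 rad, screw over the flat within 0.35 rad (angle between the x axis of shaft_flat and the x axis of drive, either way round below 0.25 rad and x of each of shaft_flat, screw_head in the frame of drive below 0 m and horizontal distance between collar and shaft_tip below 0.005 m and angle between the x axis of collar and the x axis of shaft_flat, either way round below 0.35 rad and angle between collar's own z axis and vertical below 0.15 rad and height (world z) of collar between 0.064 and 0.098 m and contact force between the fingers and collar above 2 N and linear speed of collar below 0.02 m/s); the arm keeps its last pose, push and grip.
It fails at once if the timer is moved by more than 30 mm (distance of timer from where it was at the start of the episode above 0.03 m).
It fails at once if the roll of tape is moved by more than 30 mm (distance of tape from where it was at the start of the episode above 0.03 m).
It fails at once if the bottle is moved by more than 30 mm (distance of bottle from where it was at the start of the episode above 0.03 m).
It fails at once if the pen is moved by more than 30 mm (distance of pen from where it was at the start of the episode above 0.03 m).
It also fails if it takes over 64 s, if anything falls off the work surface, if the arm or the gripper's body presses on something with over 40 N, if the wrist force passes 120 N, or if a joint passes its speed limit or range.

## Working session

There is one attempt and no reset: what is moved stays moved. The work goes in short steps, Python scripts to look and compute and a tool call to move; the robot and the scene stay as the last step left them, time stands still between calls to the robot, and variables do not carry over. Pictures are saved under pics/ and viewed, and the job is handed in when it is done.

Besides the shell and the picture viewer there is one more tool, called after ">>>" as name(argument=value, ...), one argument or row to a line, values as JSON. jog_arm: Moves the arm, as the interface text tells. Its arguments: {"type":"object","properties":{"commands":{"type":"array","items":{"type":"array","items":{"type":"number"}}},"fingers":{"type":"number"}},"required":["commands"]}

```bash
mkdir -p pics; cat > h.py <<'E'
import numpy as np, cv2
from plant import get_obs, snapshot, close_job, hold_point_z
from scipy.spatial.transform import Rotation as R
def K(s):
    h=s["image"].shape[0]; f=h/2/np.tan(np.radians(s["fov_y"])/2)
    return np.array([[f,0,s["cx"]],[0,f,s["cy"]],[0,0,1]])
def ext(s,o=None):
    # returns Rwc (cam->world), origin
    if "mount" in s:
        T=np.eye(4);T[:3,:3]=R.from_euler('xyz',o["orientation"],degrees=True).as_matrix();T[:3,3]=o["tool_pos"]
        M=T@np.array(s["mount"]); return M[:3,:3],M[:3,3]
    Rm=cv2.Rodrigues(np.array(s["rvec"],float))[0]; return Rm.T,-Rm.T@np.array(s["tvec"],float).ravel()
def px2w(s,u,v,z,o=None):
    Rm,c=ext(s,o); d=Rm@np.linalg.inv(K(s))@np.array([u,v,1.]); return c+d*(z-c[2])/d[2]
def w2px(s,p,o=None):
    Rm,c=ext(s,o); q=K(s)@(Rm.T@(np.array(p,float)-c)); return q[:2]/q[2]
def snap(n,f=None):
    o=get_obs(); s=snapshot(n)
    if f: cv2.imwrite("pics/"+f,s["image"][:,:,::-1])
    return s,o
def crop(s,u0,v0,u1,v1,k,f):
    cv2.imwrite("pics/"+f,cv2.resize(s["image"][v0:v1,u0:u1,::-1],None,fx=k,fy=k,interpolation=cv2.INTER_CUBIC))
E
python3 - <<'E'
from h import *
import pickle
print(get_obs(),hold_point_z)
for n in("scene","top","wrist"):
    s,o=snap(n,n+"0.png"); pickle.dump((s,o),open(n+"0.pkl","wb")); print(n,{k:v for k,v in s.items() if k!="image"},ext(s,o)[1])
E
```

```text
{'clock': 0.0, 'joint_pos': array([ 9.01901519e+01,  2.05918668e+01,  6.32273642e-01, -2.07734539e-02,
       -7.01355288e+01, -1.65075452e+01]), 'qvel': array([ 0.04133157, -0.03369859, -0.01305563,  0.01729371,  0.14921831,
       -0.01017738]), 'tau': array([-2.37888671e-03, -5.82723463e+01,  2.93076038e+01,  6.99756458e+00,
        7.07656582e-03, -1.57113959e-04]), 'tool_pos': array([0.18952381, 0.64732241, 0.22560437]), 'orientation': array([ 1.79903250e+02, -8.30757688e-03, -1.63244613e+01]), 'force': array([-0.17193424, -0.19325215,  0.5909668 ]), 'moment': array([ 0.02961455, -0.03098112, -0.02752963]), 'opening': 0.08777266886161622} 0.0188
scene {'fov_y': 51.60221281725036, 'cx': 261.082995362928, 'cy': 188.64781757178037, 'rvec': array([ 0.77403701, -2.67508802,  0.99606903]), 'tvec': array([0.38131149, 0.27231376, 0.9843857 ])} [0.09917307 0.57593938 0.92034069]
top {'fov_y': 51.29276998664998, 'cx': 250.67815921596335, 'cy': 193.74032574670971, 'rvec': array([ 2.17797336, -2.1162647 ,  0.15117749]), 'tvec': array([-0.06915138,  0.47766816,  1.36867984])} [ 0.28133832 -0.05990361  1.42249556]
wrist {'fov_y': 65.82849251192387, 'cx': 255.07688721610072, 'cy': 190.43833433682175, 'mount': array([[-6.38125761e-04, -9.59493023e-01, -2.81731665e-01,
         7.51825896e-02],
       [ 9.99999753e-01, -5.29400862e-04, -4.62032443e-04,
        -1.45129613e-04],
       [ 2.94167920e-04, -2.81731890e-01,  9.59493124e-01,
        -1.57248196e-01],
       [ 0.00000000e+00,  0.00000000e+00,  0.00000000e+00,
         1.00000000e+00]])} [0.26182297 0.62660292 0.38297651]
```

View pics/scene0.png

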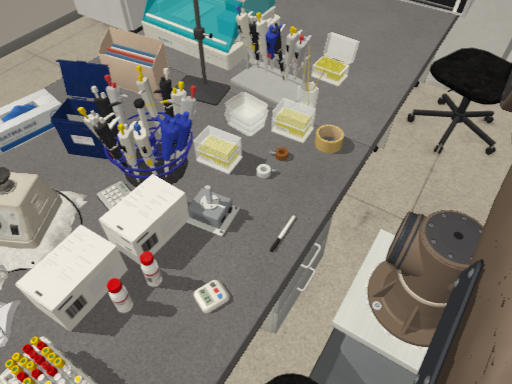

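View pics/top0.png

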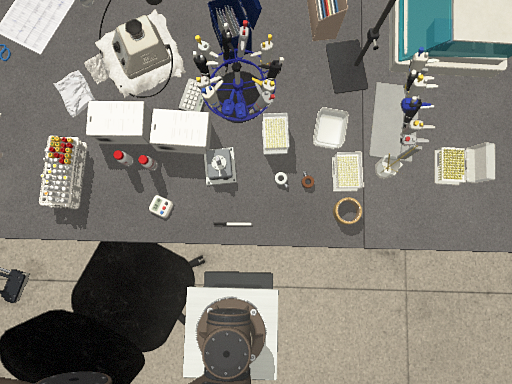

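View pics/wrist0.png

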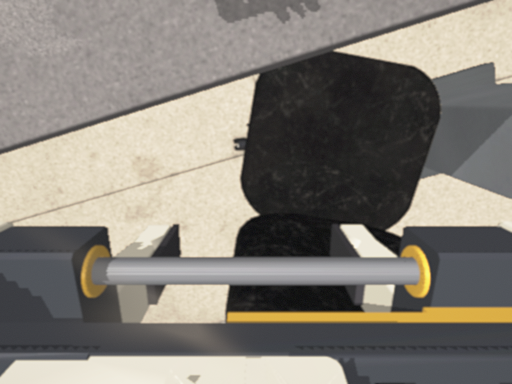

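The scene shows the drive at (212,207), a light collar at (264,171), a brown lookalike at (282,153) and the tape at (329,139). In the top view these are at (220,166), (281,179), (307,180) and (348,210). The candidates are the light ring (top 281,179) and the brown ring (307,180), and I choose the light one. Next I check it in crops.

```bash
python3 - <<'E'
from h import *
import pickle
s,o=pickle.load(open("top0.pkl","rb")); t,_=pickle.load(open("scene0.pkl","rb"))
a=cv2.resize(s["image"][140:205,195:325,::-1],None,fx=6,fy=6,interpolation=cv2.INTER_CUBIC)[:300]
crop(s,195,140,325,200,6,"c_top.png"); crop(t,180,140,300,240,6,"c_scene.png")
for n,u,v,z in [("tip",220.5,160,.122),("flange",220,165,.062),("collar",281,179,.022),("tape",348,210,.048),("pen",232,224,.01),("timer",160,207,.02)]:
    print(n,px2w(s,u,v,z))
for n,u,v,z in [("tip",207,188,.122),("collar",264,171,.022)]:
    print(n,px2w(t,u,v,z))
E
```

```text
tip [0.57727435 0.04786065 0.122     ]
flange [0.57314121 0.05386952 0.062     ]
collar [ 0.53720068 -0.16163534  0.022     ]
tape [ 0.43044441 -0.39294106  0.048     ]
pen [0.37313271 0.00748626 0.01      ]
timer [0.42504466 0.26282502 0.02      ]
tip [0.57953082 0.06546718 0.122     ]
collar [ 0.53306385 -0.14912602  0.022     ]
```

View pics/c_top.png

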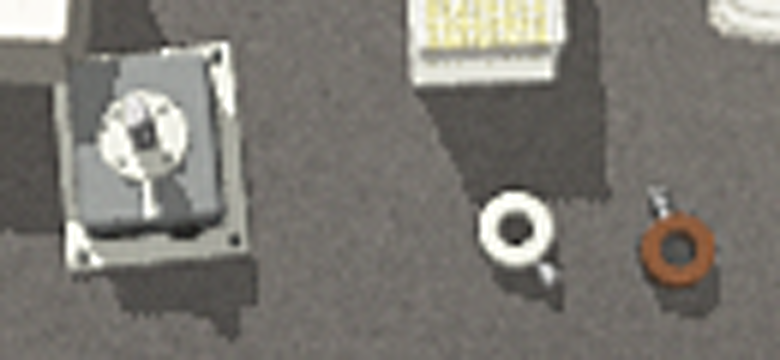

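View pics/c_scene.png

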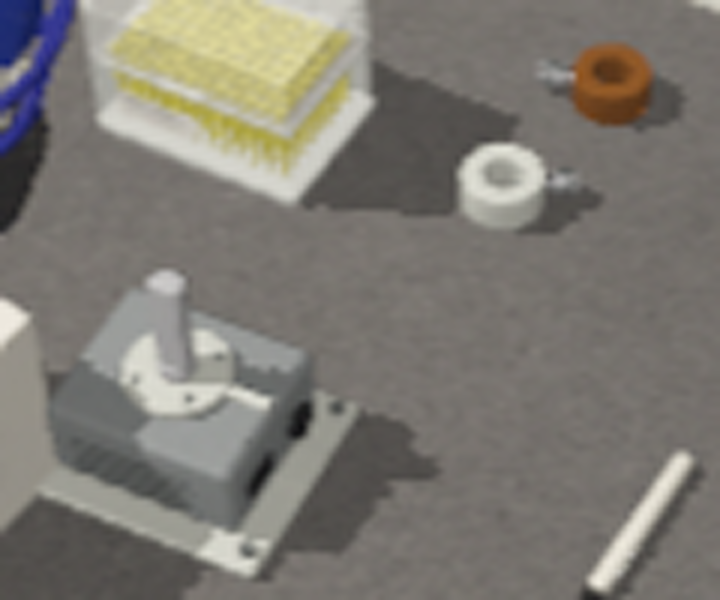

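Light collar (crop 515,228) has its screw towards the lower right, while the brown ring (680,248) is a decoy. The drive's rib points down the image, which is roughly world -x. I move the wrist camera over the drive.

>>> jog_arm(
  commands=[
    [19, -33, 3, 0],
    [19, -33, 3, 0],
    [19, -33, 3, 0],
    [19, -33, 3, 0],
    [19, -33, 3, 0],
    [19, -33, 3, 0],
    [19, -33, 3, 0],
    [19, -33, 3, 0],
    [19, -33, 3, 0],
    [19, -33, 3, 0],
  ],
)

```text
clock: 0.98
tool_pos: [0.38, 0.3159, 0.2568]
orientation: [-180.0, 0.0, -16.3]
force: [1.1, 1.3, -0.6]
opening: 0.0875
```

>>> jog_arm(
  commands=[
    [20, -33, 0, 0],
    [20, -33, 0, 0],
    [20, -33, 0, 0],
    [20, -33, 0, 0],
    [20, -33, 0, 0],
    [20, -33, 0, 0],
    [20, -33, 0, 0],
    [20, -33, 0, 0],
    [0, 0, 0, 0],
    [0, 0, 0, 0],
  ],
)

```text
clock: 1.82
tool_pos: [0.54, 0.0517, 0.2558]
orientation: [179.9, 0.1, -16.6]
force: [-1.2, 0.7, 0.4]
opening: 0.0875
```

```bash
python3 - <<'E'
from h import *
import pickle
s,o=snap("wrist","w1.png"); pickle.dump((s,o),open("w1.pkl","wb")); print(o)
E
```

```text
{'clock': 1.8167, 'joint_pos': array([ 2.61736019e+01,  7.03102221e+00, -1.34194155e+01, -6.59223276e-03,
       -6.96312372e+01,  4.72782018e+01]), 'qvel': array([ 2.98931841, -1.00882295, -0.93221444, -0.52063096,  0.07161067,
       -1.20704753]), 'tau': array([ -1.4859087 , -38.83951664,  29.761042  ,   7.14966774,
         0.0958349 ,   0.32728764]), 'tool_pos': array([0.54002272, 0.05174672, 0.25583424]), 'orientation': array([ 1.79949126e+02,  6.41936399e-02, -1.65505237e+01]), 'force': array([-1.16573605,  0.70482156,  0.39328728]), 'moment': array([ 0.03478002,  0.05298772, -0.04070219]), 'opening': 0.08752788136030681}
```

View pics/w1.png

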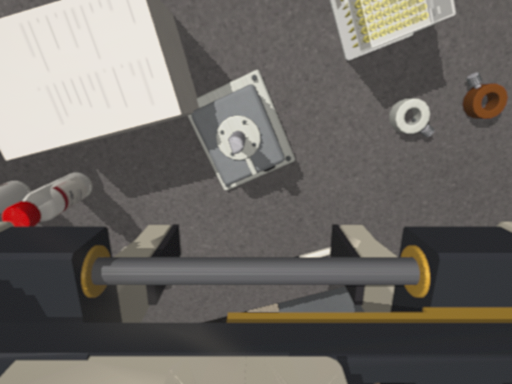

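The wrist view shows the drive with its flange at about (238,138) and rib at (251,160), the collar at (410,116) with its screw towards (430,131), and the decoy at (486,100). I crop this for detail.

```bash
python3 - <<'E'
from h import *
import pickle
s,o=pickle.load(open("w1.pkl","rb"))
crop(s,180,65,300,195,6,"w1d.png"); crop(s,380,85,450,150,8,"w1c.png")
im=s["image"].astype(int)
def seg(u0,v0,u1,v1,thr):
    g=im[v0:v1,u0:u1].min(2); m=(g>thr).astype(np.uint8)
    n,l,st,c=cv2.connectedComponentsWithStats(m)
    i=1+np.argmax(st[1:,4]); cn=cv2.findContours((l==i).astype(np.uint8),cv2.RETR_EXTERNAL,cv2.CHAIN_APPROX_NONE)[0][0]
    h=cv2.minEnclosingCircle(cn); return h[0][0]+u0,h[0][1]+v0,h[1],st[i]
r=seg(385,90,440,140,185);print(r, px2w(s,r[0],r[1],.022,o))
r=seg(210,110,265,165,185);print(r, px2w(s,r[0],r[1],.062,o))
for n,u,v,z in [("flange",238,138,.062),("tip",236,141,.122),("rib",251,160,.062),("screw",431,131,.011),("plate1",258,72,.008),("plate2",294,158,.008),("plate3",229,188,.008),("box?",187,113,.12)]: print(n,px2w(s,u,v,z,o))
E
```

```text
(411.9375, 115.0625, 17.117570877075195, array([ 11,   9,  33,  33, 540], dtype=int32)) [ 0.54080307 -0.15769833  0.022     ]
(237.3618927001953, 136.6202049255371, 21.32786750793457, array([  9,   6,  40,  41, 735], dtype=int32)) [0.58199073 0.06101539 0.062     ]
flange [0.58025042 0.06078134 0.062     ]
tip [0.58352867 0.05835438 0.122     ]
rib [0.55090947 0.05372262 0.062     ]
screw [ 0.51087348 -0.1844517   0.011     ]
plate1 [0.64747739 0.01594652 0.008     ]
plate2 [ 5.27195343e-01 -3.50913401e-04  8.00000000e-03]
plate3 [0.51186525 0.0988606  0.008     ]
box? [0.62206434 0.09538333 0.12      ]
```

View pics/w1d.png

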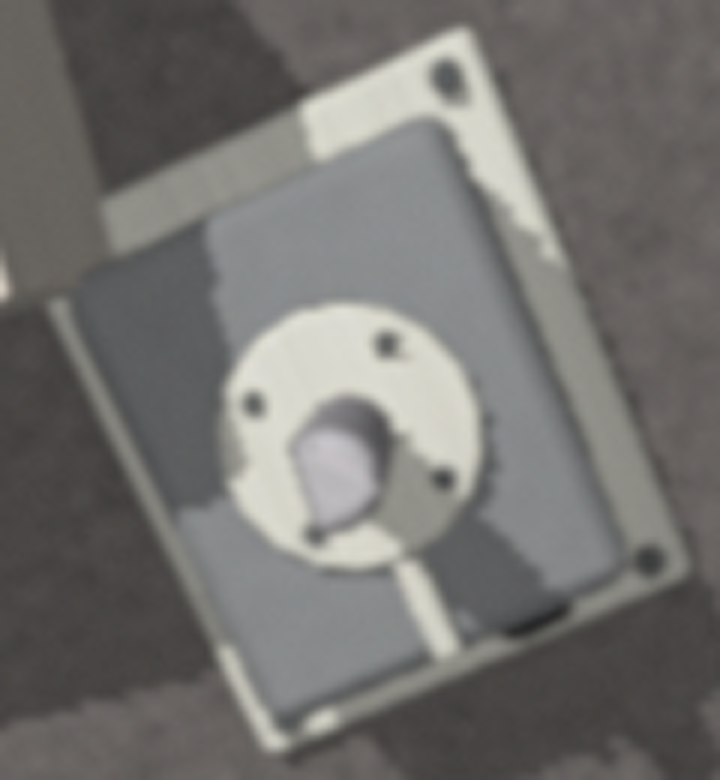

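View pics/w1c.png

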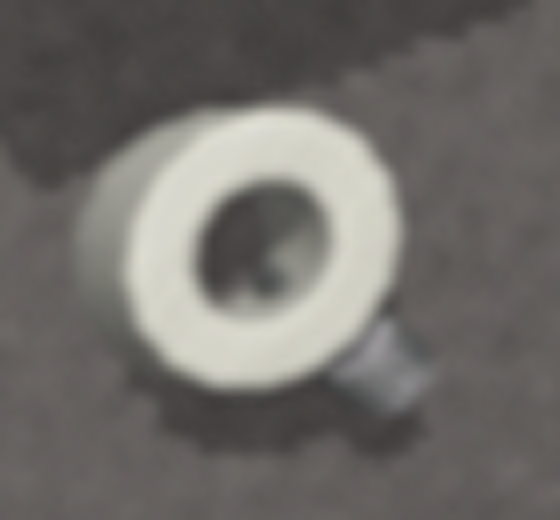

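The flat shows as the straight left edge of the tip, crop (293,450) to (312,520). The rib runs from (408,560) to (445,655), and the screw is at lower right of the collar.

```bash
python3 - <<'E'
from h import *
import pickle
s,o=pickle.load(open("w1.pkl","rb"))
P=lambda u,v,z,k=6,a=180,b=65: px2w(s,a+(u+.5)/k-.5,b+(v+.5)/k-.5,z,o)
yaw=lambda d: np.degrees(np.arctan2(d[1],d[0]))
a,b=P(293,450,.122),P(312,522,.122); print("flat edge",a,b,np.linalg.norm(a-b),yaw(b-a))
fl=P(352,437,.062); print("flange",fl)
r1,r2=P(408,560,.062),P(447,657,.062); print("rib",r1,r2,"drive yaw",yaw(r1-r2), yaw(fl-r2), np.linalg.norm(r2-fl))
c1,c2,c3=P(465,28,.008),P(690,565,.008),P(275,752,.008); print(c1,c2,c3,"yaw",yaw(c1-c2),yaw(c3-c2)-90,np.linalg.norm(c1-c2),np.linalg.norm(c2-c3))
print("plate centre",(c1+c3)/2)
print("tip px circle: ",[P(u,v,.122) for u,v in((340,470),)])
q=P(265,248,.022,8,380,85); h=P(410,390,.011,8,380,85); print("collar",q,h,"collar yaw",yaw(q-h),np.linalg.norm(q[:2]-h[:2]))
E
```

```text
flat edge [0.58694294 0.06501411 0.122     ] [0.57489916 0.06565911 0.122     ] 0.012061045465073356 176.93445814278732
flange [0.58081281 0.06029664 0.062     ]
rib [0.55448718 0.05690693 0.062     ] [0.53327936 0.05513878 0.062     ] drive yaw 4.765872651431407 6.192938850958545 0.04781246475959268
[0.6509355  0.01614107 0.008     ] [ 0.52595242 -0.00086125  0.008     ] [0.51062354 0.10462286 0.008     ] yaw 7.7467916955640055 8.26830788885772 0.1261342529893229 0.10659208294720726
plate centre [0.58077952 0.06038196 0.008     ]
tip px circle:  [array([0.58168593, 0.05868383, 0.122     ])]
collar [ 0.53990788 -0.1585301   0.022     ] [ 0.50788131 -0.1838317   0.011     ] collar yaw 38.30940588882716 0.04081510518270673
```

```bash
python3 - <<'E'
from h import *
import pickle
s,o=pickle.load(open("w1.pkl","rb"))
t,_=pickle.load(open("top0.pkl","rb")); 
crop(s,100,50,220,170,6,"w1b.png"); crop(t,140,100,240,200,6,"tb.png")
E
```

```text
(no output)
```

View pics/w1b.png

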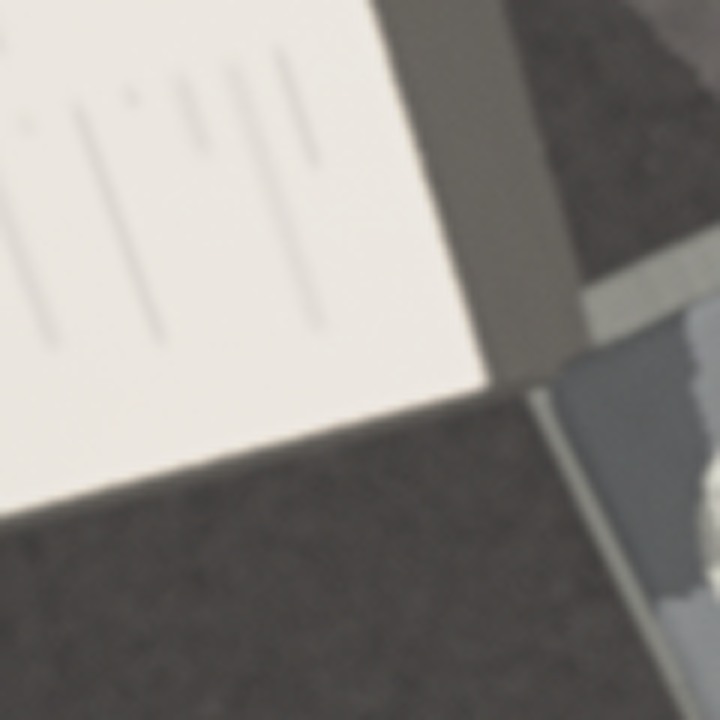

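View pics/tb.png

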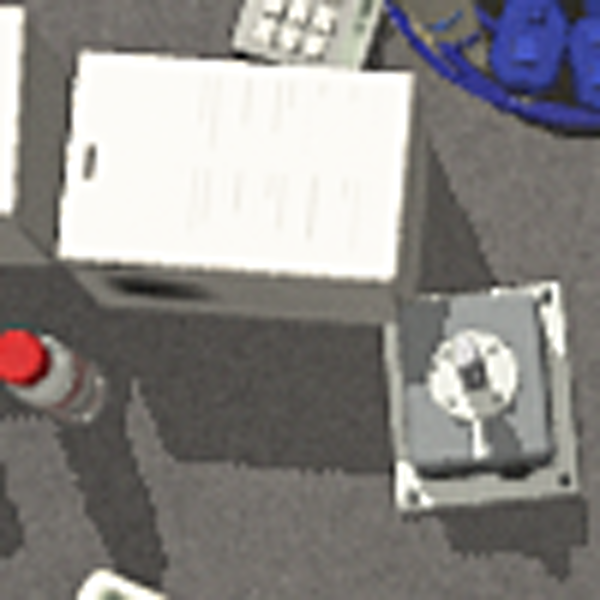

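The box's top near corner is at wrist (181.6,114.2) and top view (205.7,146.3).

```bash
python3 - <<'E'
from h import *
import pickle
s,o=pickle.load(open("w1.pkl","rb"))
t,_=pickle.load(open("top0.pkl","rb")); 
for z in(.1,.12,.14,.16,.18): print(z,px2w(s,181.6,114.2,z,o),px2w(t,205.7,146.3,z))
print(w2px(t,[.5808,.0603,.062]),w2px(t,[.54,-.1585,.022]),w2px(t,[.5808,.0603,.122]))
E
```

```text
0.1 [0.62318787 0.10551265 0.1       ] [0.62838854 0.10181791 0.1       ]
0.12 [0.62249471 0.10072262 0.12      ] [0.62314013 0.0993722  0.12      ]
0.14 [0.62180154 0.0959326  0.14      ] [0.61789171 0.0969265  0.14      ]
0.16 [0.62110837 0.09114257 0.16      ] [0.6126433 0.0944808 0.16     ]
0.18 [0.6204152  0.08635254 0.18      ] [0.60739489 0.0920351  0.18      ]
[218.23763086 162.78888188] [280.13295687 178.20042086] [216.80426051 158.85812035]
```

Box top is at about 0.125 m with its corner at (0.622, 0.099), which is clear of the gripper body if I grasp at a height of about 0.105. Shaft axis is (0.581,0.060), flat faces about +87°, and drive yaw is about 6.5°, so the shaft must turn about +99°. Next I align over the shaft.

>>> jog_arm(
  commands=[
    [10, 2, 0, 3.4],
    [10, 2, 0, 3.4],
    [10, 2, 0, 3.4],
    [10, 2, 0, 3.4],
    [1, 0.5, 0, 0],
    [0, 0, -20, 0],
    [0, 0, -25, 0],
    [0, 0, -25, 0],
    [0, 0, 0, 0],
    [0, 0, 0, 0],
  ],
  fingers=56,
)

```text
clock: 2.7
tool_pos: [0.5795, 0.0627, 0.1861]
orientation: [179.9, 0.1, -2.7]
force: [-0.4, -0.1, 0.6]
opening: 0.0561
```

```bash
python3 - <<'E'
from h import *
import pickle
s,o=snap("wrist","w2.png"); pickle.dump((s,o),open("w2.pkl","wb")); print(o["tool_pos"],o["orientation"],o["joint_pos"],o["opening"])
print(w2px(s,[.5808,.0603,.062],o),w2px(s,[.5808,.0603,.122],o))
E
```

```text
[0.57950227 0.06269757 0.18612308] [ 1.79924468e+02  1.29481464e-01 -2.71898499e+00] [ 2.53901217e+01  1.37321084e+01 -1.44658539e+01  6.36562201e-03
 -6.19518344e+01  6.18879781e+01] 0.05612511323626123
[257.79691288 181.58568411] [258.53188044 201.06501293]
```

View pics/w2.png

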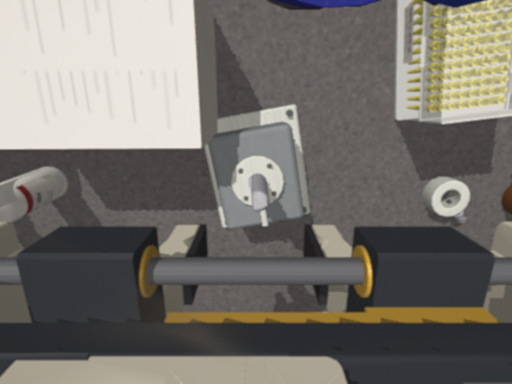

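The flange is at (258,181) and matches the prediction. The shaft is between the open fingers, so I descend.

>>> jog_arm(
  commands=[
    [1, -2, -10, 0],
    [0, 0, -20, 0],
    [0, 0, -20, 0],
    [0, 0, -20, 0],
    [0, 0, -20, 0],
    [0, 0, -10, 0],
    [0, 0, 0, 0],
    [0, 0, 0, 0],
    [0, 0, 0, 0],
    [0, 0, 0, 0],
  ],
)

```text
clock: 3.58
tool_pos: [0.5827, 0.0606, 0.0881]
orientation: [-179.9, -0.1, -2.7]
force: [-0.2, 0.0, 0.4]
opening: 0.0559
```

>>> jog_arm(
  commands=[
    [0, 0, 0, 0],
    [0, 0, 0, 0],
    [0, 0, 0, 0],
    [0, 0, 0, 0],
    [0, 0, 0, 0],
    [0, 0, 0, 0],
    [0, 0, 0, 0],
    [0, 0, 0, 0],
    [0, 0, 0, 0],
    [0, 0, 0, 0],
  ],
  fingers=0,
)

```text
clock: 4.42
tool_pos: [0.5814, 0.0587, 0.0865]
orientation: [179.9, 0.1, -2.7]
force: [1.1, -8.0, 1.2]
opening: 0.0136
```

The reading is 14 mm, so the fingers are square on the flat. I turn +99°.

>>> jog_arm(
  commands=[
    [0, -1, 0, 3],
    [0, 0, 0, 6],
    [0, 0, 0, 6],
    [0, 0, 0, 6],
    [0, 0, 0, 6],
    [0, 0, 0, 6],
    [0, 0, 0, 6],
    [0, 0, 0, 6],
    [0, 0, 0, 6],
    [0, 0, 0, 6],
  ],
)

```text
clock: 5.25
tool_pos: [0.5829, 0.0595, 0.0866]
orientation: [179.9, -0.1, 54.6]
force: [4.6, -0.1, -4.2]
opening: 0.0137
```

>>> jog_arm(
  commands=[
    [0, 0, 0, 6],
    [0, 0, 0, 6],
    [0, 0, 0, 6],
    [0, 0, 0, 6],
    [0, 0, 0, 6],
    [0, 0, 0, 6],
    [0, 0, 0, 6],
    [0, 0, 0, 0],
    [0, 0, 0, 0],
    [0, 0, 0, 0],
  ],
)

```text
clock: 6.08
tool_pos: [0.5832, 0.0607, 0.0866]
orientation: [179.8, -0.1, 96.3]
force: [3.7, 4.9, -4.4]
opening: 0.0138
```

```bash
python3 - <<'E'
from h import *
o=get_obs(); print(o)
s,o=snap("wrist","w3.png");crop(s,150,130,360,250,3,"w3c.png")
E
```

```text
{'clock': 6.0833, 'joint_pos': array([ 2.50173464e+01,  1.94741594e+01, -2.10516040e+01, -3.25187495e-02,
       -4.92855343e+01,  1.61319492e+02]), 'qvel': array([ 0.08343431,  0.06193717,  0.06722623,  0.1278407 ,  0.0535803 ,
       -0.11635717]), 'tau': array([-2.60409012e+00, -5.29258382e+01,  2.14719236e+01,  6.10161379e+00,
       -1.92789719e+00,  2.75381251e-03]), 'tool_pos': array([0.58317942, 0.06067774, 0.08661937]), 'orientation': array([ 1.79829160e+02, -8.38538376e-02,  9.63157922e+01]), 'force': array([ 3.67006231,  4.87959532, -4.42576375]), 'moment': array([ 1.62324379, -1.51149209, -0.01701218]), 'opening': 0.01375294982204381}
```

View pics/w3.png

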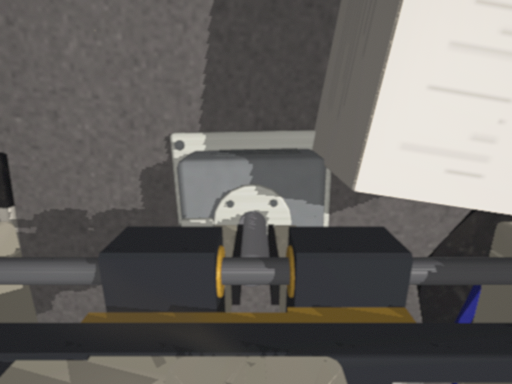

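The drive plate edges are square with the image, so the flat is lined up with the rib and the grip still reads 13.8 mm. I hold a moment, release and rise.

>>> jog_arm(
  commands=[
    [0, 0, 0, 0],
    [0, 0, 0, 0],
    [0, 0, 0, 0],
    [0, 0, 0, 0],
    [0, 0, 0, 0],
    [0, 0, 0, 0],
    [0, 0, 0, 0],
    [0, 0, 0, 0],
    [0, 0, 0, 0],
    [0, 0, 0, 0],
  ],
)

```text
clock: 6.97
tool_pos: [0.5832, 0.0607, 0.0866]
orientation: [179.8, -0.1, 96.3]
force: [3.9, 5.3, -3.7]
opening: 0.0135
```

>>> jog_arm(
  commands=[
    [0, 0, 0, 0],
    [0, 0, 0, 0],
    [0, 0, 0, 0],
    [0, 0, 0, 0],
    [0, 0, 0, 0],
    [0, 0, 15, 0],
    [0, 0, 30, 0],
    [0, 0, 40, 0],
    [0, 0, 40, 0],
    [0, 0, 35, 0],
  ],
  fingers=50,
)

```text
clock: 7.8
tool_pos: [0.5816, 0.059, 0.2493]
orientation: [179.9, 0.0, 96.3]
force: [1.5, 0.6, 0.9]
opening: 0.0501
```

>>> jog_arm(
  commands=[
    [-5, -20, 10, -6],
    [-5, -20, 0, -6],
    [-5, -20, 0, -6],
    [-5, -20, 0, -6],
    [-5, -20, 0, -6],
    [-5, -20, 0, -6],
    [-5, -20, 0, -6],
    [-5, -20, 0, -6],
    [0, 0, 0, -6],
    [0, 0, 0, -4],
  ],
  fingers=80,
)

```text
clock: 8.63
tool_pos: [0.5411, -0.102, 0.2567]
orientation: [180.0, 0.0, 37.8]
force: [0.8, 0.6, -0.3]
opening: 0.0801
```

```bash
python3 - <<'E'
from h import *
import pickle
s,o=snap("wrist","w4.png"); pickle.dump((s,o),open("w4.pkl","wb")); print(o["tool_pos"],o["orientation"],o["joint_pos"])
print(w2px(s,[.581,.0603,.122],o),w2px(s,[.54,-.1585,.022],o))
E
```

```text
[ 0.54106147 -0.10198613  0.25668385] [1.79998864e+02 2.26575937e-03 3.78458616e+01] [ 9.71359475e+00  7.74375752e+00 -1.24714657e+01  2.20572342e-03
 -6.97862393e+01  1.18131505e+02]
[139.89698549  38.77324709] [287.88548464 187.82097864]
```

View pics/w4.png

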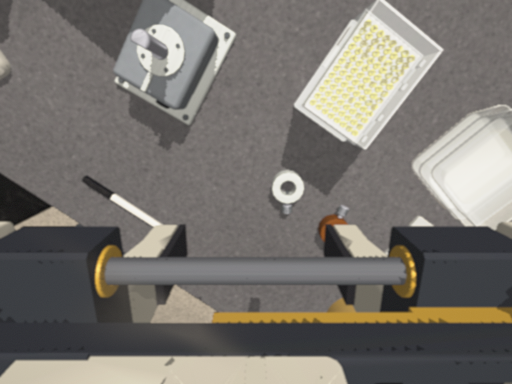

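The collar is at (288,187) as predicted with its screw straight down the image at (286,209). The shaft tip is at (140,38) and the decoy at (333,227).

```bash
python3 - <<'E'
from h import *
import pickle
s,o=pickle.load(open("w4.pkl","rb"))
a=cv2.resize(s["image"][5:85,100:200,::-1],None,fx=6,fy=6,interpolation=cv2.INTER_CUBIC); cv2.imwrite("pics/w4s.png",a)
crop(s,260,160,360,250,7,"w4c.png")
print("decoy",px2w(s,333,228,.022,o))
E
```

```text
decoy [ 0.53351793 -0.24750496  0.022     ]
```

View pics/w4s.png

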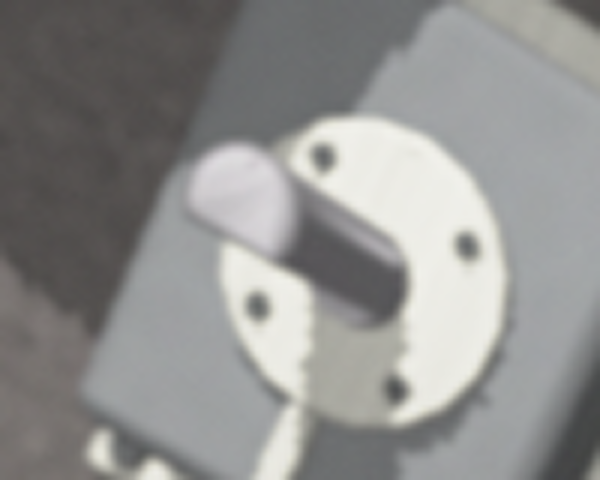

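View pics/w4c.png

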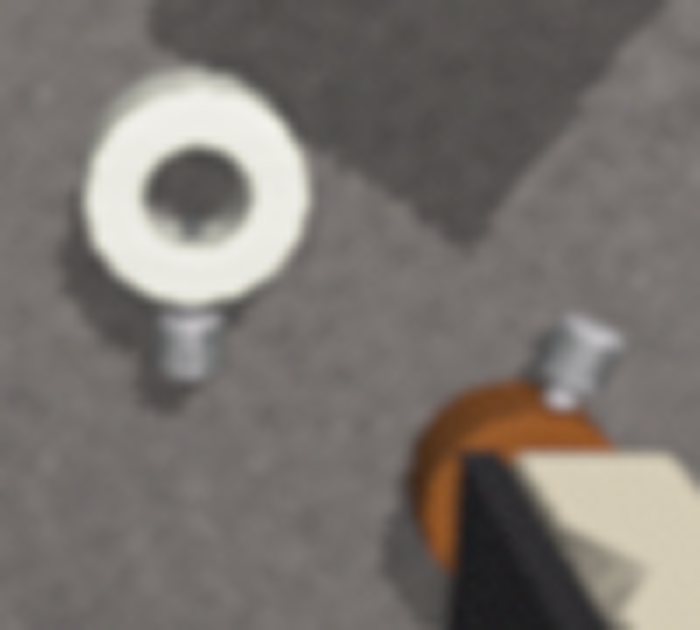

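```bash
python3 - <<'E'
from h import *
import pickle
s,o=pickle.load(open("w4.pkl","rb"))
c=px2w(s,260+198/7,160+188/7,.022,o);h=px2w(s,260+187/7,160+380/7,.011,o);d=c-h
print(c,h,np.degrees(np.arctan2(d[1],d[0])),np.hypot(d[0],d[1]))
P=lambda u,v,z:px2w(s,u,v,z,o)
a,b=P(100+190/6,5+205/6,.122),P(100+270/6,5+258/6,.122); d=a-b; print("flat normal",np.degrees(np.arctan2(d[1],d[0])),a,b)
R_=R.from_euler('xyz',o["orientation"],degrees=True).as_matrix()
t,_=pickle.load(open("top0.pkl","rb"))
for z in(.03,.05,.07,.09):
  for n,u,v in(("rack low corner",362,147),("rack left",296,105),("white tub corner",413,168)):
    p=P(u,v,z); q=(p-[.54,-.1585,0])@R_; print(z,n,p.round(3),"tool xy rel collar",q[:2].round(3), w2px(t,p).round(1))
E
```

```text
[ 0.54139623 -0.15805741  0.022     ] [ 0.50652538 -0.18548403  0.011     ] 38.185750202598214 0.04436435347970813
flat normal 94.9487384743343 [0.57622382 0.06593819 0.122     ] [0.57736904 0.05271191 0.122     ]
0.03 rack low corner [ 0.642 -0.197  0.03 ] tool xy rel collar [0.057 0.093] [291.6 149.9]
0.03 rack left [ 0.63  -0.096  0.03 ] tool xy rel collar [0.109 0.006] [263.3 152.5]
0.03 white tub corner [ 0.663 -0.269  0.03 ] tool xy rel collar [0.029 0.163] [311.9 144.8]
0.05 rack low corner [ 0.64 -0.19  0.05] tool xy rel collar [0.06  0.086] [290.1 149.1]
0.05 rack left [ 0.628 -0.094  0.05 ] tool xy rel collar [0.109 0.003] [262.8 151.5]
0.05 white tub corner [ 0.66  -0.258  0.05 ] tool xy rel collar [0.034 0.152] [309.6 144.1]
0.07 rack low corner [ 0.638 -0.182  0.07 ] tool xy rel collar [0.063 0.079] [288.5 148.2]
0.07 rack left [ 0.627 -0.092  0.07 ] tool xy rel collar [0.11  0.001] [262.4 150.5]
0.07 white tub corner [ 0.657 -0.247  0.07 ] tool xy rel collar [0.038 0.142] [307.2 143.4]
0.09 rack low corner [ 0.636 -0.175  0.09 ] tool xy rel collar [0.066 0.072] [286.9 147.2]
0.09 rack left [ 0.625 -0.09   0.09 ] tool xy rel collar [ 0.11  -0.002] [261.9 149.5]
0.09 white tub corner [ 0.654 -0.236  0.09 ] tool xy rel collar [0.042 0.131] [304.8 142.7]
```

The rack corner clears the gripper body. I move over the collar (0.5405,-0.158) and descend.

>>> jog_arm(
  commands=[
    [0, -28, -20, 0],
    [-0.5, -28, -35, 0],
    [0, 0, -40, 0],
    [0, 0, -40, 0],
    [0, 0, -40, 0],
    [0, 0, -25, 0],
    [0, 0, 0, 0],
    [0, 0, 0, 0],
    [0, 0, 0, 0],
    [0, 0, 0, 0],
  ],
  fingers=68,
)

```text
clock: 9.52
tool_pos: [0.543, -0.1547, 0.0614]
orientation: [179.9, -0.2, 38.3]
force: [0.0, 0.0, 0.6]
opening: 0.0677
```

```bash
python3 - <<'E'
from h import *
import pickle
s,o=snap("wrist","w5.png"); pickle.dump((s,o),open("w5.pkl","wb")); print(o["tool_pos"],o["orientation"],o["joint_pos"],o["opening"])
E
```

```text
[ 0.54296417 -0.15466199  0.06138201] [ 1.79858070e+02 -1.65749366e-01  3.83454099e+01] [ 3.97788699e+00  1.94645819e+01 -2.53367644e+01  3.33702901e-02
 -4.49817242e+01  1.24343758e+02] 0.06767382596388306
```

View pics/w5.png

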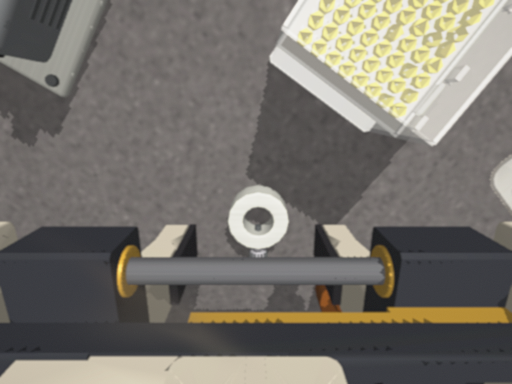

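The collar is centred between the fingers at (258,218). I check its offset.

```bash
python3 - <<'E'
from h import *
import pickle
s,o=pickle.load(open("w5.pkl","rb"))
im=s["image"]; m=(im[175:252,220:300].min(2)>190).astype(np.uint8); n,l,st,c=cv2.connectedComponentsWithStats(m); i=1+np.argmax(st[1:,4]); print(st[i])
cn=cv2.findContours((l==i).astype(np.uint8),cv2.RETR_EXTERNAL,cv2.CHAIN_APPROX_NONE)[0][0]
(e,_)=cv2.minEnclosingCircle(cn); p=px2w(s,e[0]+220,e[1]+175,.022,o); print(e,p,p-o["tool_pos"], get_obs()["tool_pos"])
E
```

```text
[   9   16   59   58 1897]
(38.0, 44.69230651855469) [ 0.54095535 -0.15787937  0.022     ] [-0.00200882 -0.00321738 -0.03938201] [ 0.54281894 -0.1546508   0.06132731]
```

>>> jog_arm(
  commands=[
    [-2, -3, -7, 0],
    [0, 0, -15, 0],
    [0, 0, -15, 0],
    [0, 0, -12, 0],
    [0, 0, -8, 0],
    [0, 0, 0, 0],
    [0, 0, 0, 0],
    [0, 0, 0, 0],
    [0, 0, 0, 0],
    [0, 0, 0, 0],
  ],
)

```text
clock: 10.4
tool_pos: [0.5396, -0.1577, 0.0027]
orientation: [180.0, -0.1, 38.3]
force: [0.4, -0.4, -0.8]
opening: 0.0679
```

>>> jog_arm(
  commands=[
    [0, 0, 0, 0],
    [0, 0, 0, 0],
    [0, 0, 0, 0],
    [0, 0, 0, 0],
    [0, 0, 0, 0],
    [0, 0, 0, 0],
    [0, 0, 0, 0],
    [0, 0, 0, 0],
    [0, 0, 0, 0],
    [0, 0, 0, 0],
  ],
  fingers=0,
)

```text
clock: 11.23
tool_pos: [0.5393, -0.1578, 0.0021]
orientation: [180.0, -0.0, 38.3]
force: [1.0, -0.7, 2.0]
opening: 0.0434
```

It grips the collar at 43.4 mm. I lift.

>>> jog_arm(
  commands=[
    [0, 0, 5, 0],
    [0, 0, 10, 0],
    [0, 0, 20, 0],
    [0, 0, 25, 0],
    [0, 0, 25, 0],
    [0, 0, 25, 0],
    [0, 0, 25, 0],
    [0, 0, 25, 0],
    [0, 0, 20, 0],
    [0, 0, 10, 0],
  ],
)

```text
clock: 12.07
tool_pos: [0.5401, -0.1579, 0.1959]
orientation: [179.8, -0.2, 38.3]
force: [0.6, -0.6, -0.5]
opening: 0.044
```

>>> jog_arm(
  commands=[
    [2, 10, 0, 0],
    [4, 25, 0, -4],
    [5, 25, 0, -4],
    [5, 25, 0, -4],
    [5, 25, 0, -4],
    [5, 25, 0, -4],
    [5, 25, 0, -4],
    [5, 25, 0, -4],
    [4, 20, 0, -4],
    [0, 0, 0, 0],
  ],
)

```text
clock: 12.9
tool_pos: [0.5791, 0.0506, 0.1905]
orientation: [-180.0, 0.1, 6.2]
force: [0.4, -0.7, -1.0]
opening: 0.0433
```

```bash
python3 - <<'E'
from h import *
import pickle
s,o=snap("wrist","w6.png"); pickle.dump((s,o),open("w6.pkl","wb")); print(o["tool_pos"],o["orientation"],o["joint_pos"],o["opening"])
t,o=snap("scene","s6.png"); crop(t,170,100,290,200,6,"s6c.png")
E
```

```text
[0.57913821 0.05064979 0.19047314] [-1.79994208e+02  9.77074741e-02  6.18653210e+00] [ 2.42376223e+01  1.33649742e+01 -1.43312636e+01 -4.03794476e-02
 -6.23948718e+01  7.19676442e+01] 0.043331858013399525
```

View pics/w6.png

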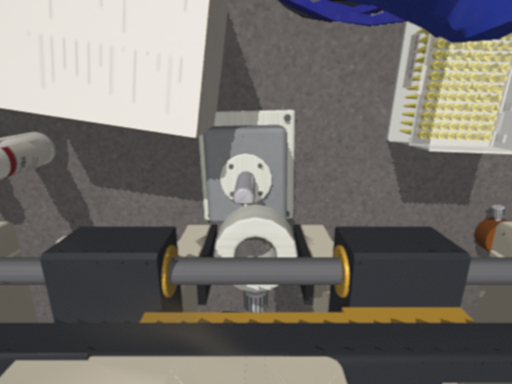

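View pics/s6.png

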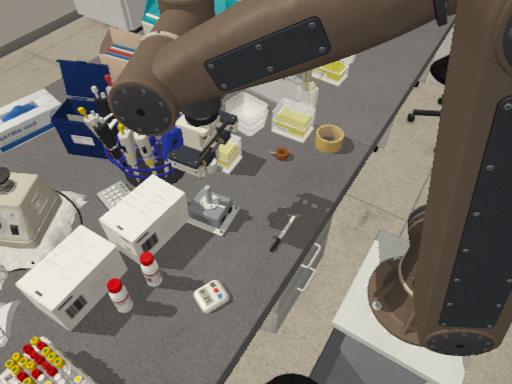

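The collar is held level with its screw down the image at (256,298), in line with the rib. The shaft tip is at (244,183). I measure the in-hand offset in a crop.

```bash
python3 - <<'E'
from h import *
import pickle
s,o=pickle.load(open("w6.pkl","rb"))
crop(s,195,140,315,260,6,"w6c.png")
p=np.array(o["tool_pos"])
for z in(0.0195,0.0085,-.0025):
  print(z,w2px(s,p+[0,0,z],o))
print(w2px(s,[.581,.0605,.122],o))
E
```

```text
0.0195 [256.1218568  255.21624722]
0.0085 [256.06839958 245.41086286]
-0.0025 [256.02140669 236.7911974 ]
[243.81875538 197.69100602]
```

View pics/w6c.png

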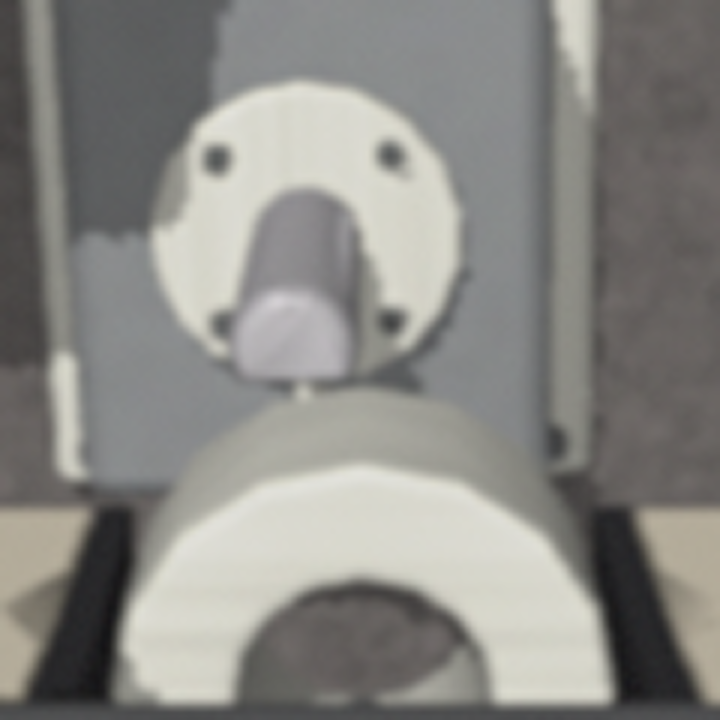

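```bash
python3 - <<'E'
from h import *
import pickle
s,o=pickle.load(open("w6.pkl","rb"))
Rm=R.from_euler('xyz',o["orientation"],degrees=True).as_matrix(); p=np.array(o["tool_pos"])
for dz in(.018,.0195,.021,.023):
  f=lambda u,v,z:((px2w(s,u,v,z,o)-p)@Rm*1000).round(1)[:2]
  zt=p[2]+dz
  print(dz,"outer",f(195+362/6,140+466/6,zt)-[22,0],"bore",f(195+362/6,140+582/6,zt)-[11,0],"bottom",f(195+362/6,140+388/6,zt-.022)-[22,0],"L/R",f(195+113/6,140+690/6,zt),f(195+613/6,140+690/6,zt))
E
```

```text
0.018 outer [-1.8 -0.4] bore [-1.4 -0.4] bottom [-2.5 -0.4] L/R [ -0.7 -22.1] [-0.7 21.5]
0.0195 outer [-1.2 -0.4] bore [-0.7 -0.4] bottom [-2.  -0.4] L/R [  0.1 -21.9] [ 0.1 21.2]
0.021 outer [-0.6 -0.4] bore [ 0.  -0.4] bottom [-1.5 -0.4] L/R [  0.9 -21.6] [ 0.9 21. ]
0.023 outer [ 0.2 -0.4] bore [ 0.9 -0.4] bottom [-0.8 -0.4] L/R [  2.  -21.3] [ 2.  20.7]
```

The collar sits about 1 mm to -x of the TCP. I line up above the shaft and stop with the underside about 8 mm over the tip.

>>> jog_arm(
  commands=[
    [1, 4, 0, 0],
    [1, 3, 0, 0],
    [1, 2, 0, 0],
    [0, 0, -15, 0],
    [0, 0, -20, 0],
    [0, 0, -15, 0],
    [0, 0, -5, 0],
    [0, 0, 0, 0],
    [0, 0, 0, 0],
    [0, 0, 0, 0],
  ],
)

```text
clock: 13.83
tool_pos: [0.583, 0.0563, 0.1382]
orientation: [-180.0, -0.1, 6.3]
force: [0.7, 0.0, -1.4]
opening: 0.0435
```

>>> jog_arm(
  commands=[
    [0, 0, 0, 0],
    [0, 0, 0, 0],
    [0, 0, 0, 0],
    [0, 0, 0, 0],
    [0, 0, 0, 0],
    [0, 0, 0, 0],
    [0, 0, 0, 0],
    [0, 0, 0, 0],
    [0, 0, 0, 0],
    [0, 0, 0, 0],
  ],
)

```text
clock: 14.67
tool_pos: [0.5822, 0.0562, 0.137]
orientation: [180.0, 0.0, 6.3]
force: [0.2, -0.4, -1.7]
opening: 0.0435
```

```bash
python3 - <<'E'
from h import *
import pickle
s,o=snap("wrist","w7.png"); pickle.dump((s,o),open("w7.pkl","wb")); print(o["tool_pos"],o["orientation"],o["force"])
crop(s,195,160,315,280,6,"w7c.png")
E
```

```text
[0.58219203 0.05622721 0.13699968] [1.79998489e+02 1.89495369e-03 6.28084551e+00] [ 0.22538864 -0.36776963 -1.73975717]
```

View pics/w7c.png

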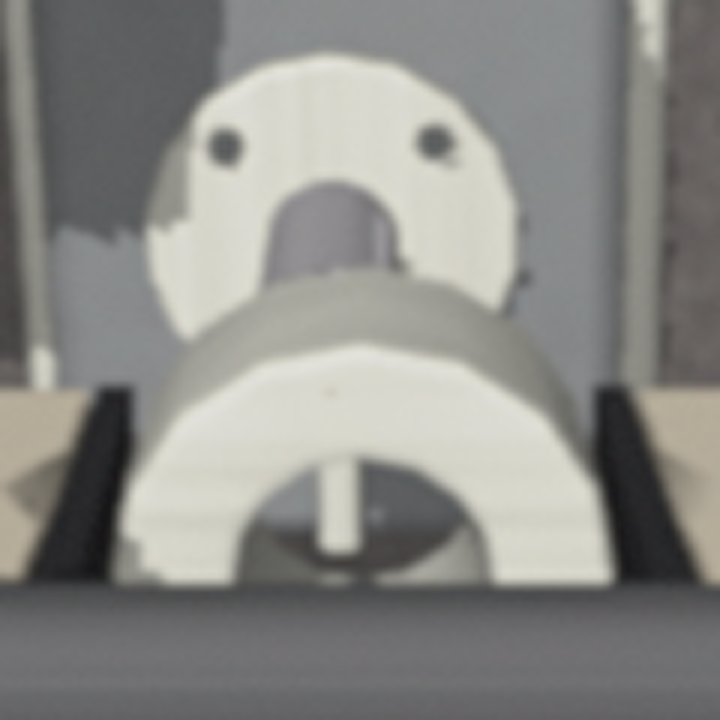

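The shaft is still about 4 mm left of the bore, matching the measured y of 0.0562. I shift +4 mm and lower slowly.

>>> jog_arm(
  commands=[
    [0, 2, 0, 0],
    [0, 2, 0, 0],
    [0, 0, 0, 0],
    [0, 0, -3, 0],
    [0, 0, -3, 0],
    [0, 0, -3, 0],
    [0, 0, -3, 0],
    [0, 0, 0, 0],
    [0, 0, 0, 0],
    [0, 0, 0, 0],
  ],
)

```text
clock: 15.55
tool_pos: [0.5823, 0.0602, 0.125]
orientation: [180.0, 0.0, 6.3]
force: [-0.6, -0.3, -0.5]
opening: 0.0436
```

>>> jog_arm(
  commands=[
    [0, 0, -2, 0],
    [0, 0, -2, 0],
    [0, 0, -2, 0],
    [0, 0, -2, 0],
    [0, 0, -2, 0],
    [0, 0, 0, 0],
    [0, 0, 0, 0],
    [0, 0, 0, 0],
    [0, 0, 0, 0],
    [0, 0, 0, 0],
  ],
)

```text
clock: 16.38
tool_pos: [0.5823, 0.0603, 0.1151]
orientation: [-180.0, -0.0, 6.3]
force: [0.5, 0.1, -1.0]
opening: 0.0436
```

```bash
python3 - <<'E'
from h import *
s,o=snap("wrist","w8.png"); print(o["tool_pos"],o["orientation"],o["force"],o["moment"])
crop(s,195,160,315,280,6,"w8c.png")
E
```

```text
[0.58225153 0.06027008 0.11514591] [-1.79997912e+02 -1.01101179e-02  6.28376615e+00] [ 0.49689826  0.05936502 -0.95320593] [-0.06583211 -0.03689515 -0.0125448 ]
```

View pics/w8c.png

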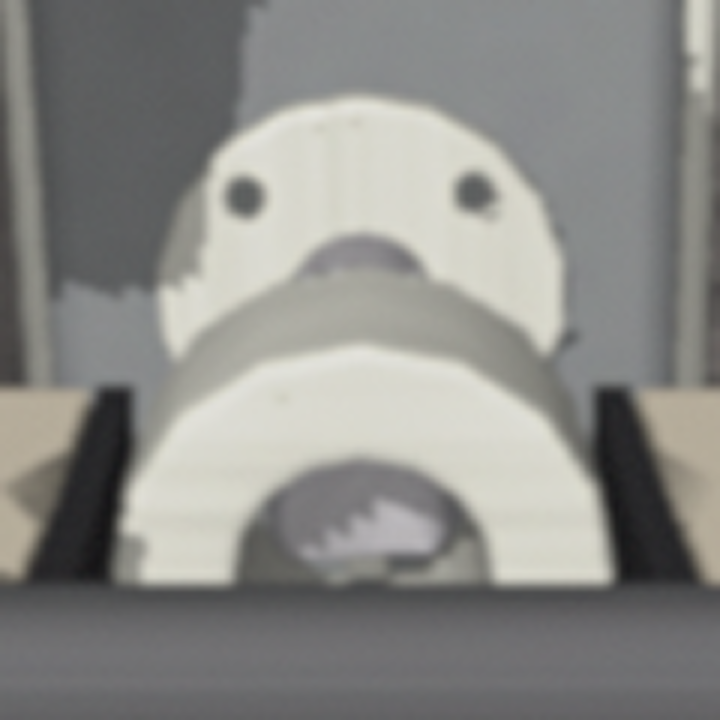

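The shaft end is inside the bore, centred at crop (362,520), with no contact force. I continue down.

>>> jog_arm(
  commands=[
    [0, 0, -2, 0],
    [0, 0, -2, 0],
    [0, 0, -2, 0],
    [0, 0, -2, 0],
    [0, 0, -2, 0],
    [0, 0, 0, 0],
    [0, 0, 0, 0],
    [0, 0, 0, 0],
    [0, 0, 0, 0],
    [0, 0, 0, 0],
  ],
)

```text
clock: 17.27
tool_pos: [0.5823, 0.0603, 0.1051]
orientation: [-180.0, -0.0, 6.3]
force: [-0.5, 0.2, -1.7]
opening: 0.0439
```

>>> jog_arm(
  commands=[
    [0, 0, -2, 0],
    [0, 0, -2, 0],
    [0, 0, -2, 0],
    [0, 0, -2, 0],
    [0, 0, -2, 0],
    [0, 0, -2, 0],
    [0, 0, -2, 0],
    [0, 0, 0, 0],
    [0, 0, 0, 0],
    [0, 0, 0, 0],
  ],
)

```text
clock: 18.1
tool_pos: [0.5823, 0.0603, 0.0911]
orientation: [180.0, -0.0, 6.3]
force: [0.7, -0.3, -1.4]
opening: 0.0435
```

>>> jog_arm(
  commands=[
    [0, 0, 0, 0],
    [0, 0, 0, 0],
    [0, 0, 0, 0],
    [0, 0, 0, 0],
    [0, 0, 0, 0],
    [0, 0, 0, 0],
    [0, 0, 0, 0],
    [0, 0, 0, 0],
    [0, 0, 0, 0],
    [0, 0, 0, 0],
  ],
)

```text
clock: 18.93
tool_pos: [0.5822, 0.0602, 0.091]
orientation: [180.0, 0.0, 6.3]
force: [0.5, 0.4, -1.2]
opening: 0.0435
```

```bash
python3 - <<'E'
from h import *
import pickle
s,o=snap("wrist","w9.png"); pickle.dump((s,o),open("w9.pkl","wb")); print(o["tool_pos"],o["orientation"],o["force"],o["moment"],o["clock"])
crop(s,195,160,315,280,6,"w9c.png")
t,_=snap("scene","s9.png"); crop(t,150,140,290,240,5,"s9c.png")
E
```

```text
[0.58216734 0.06022808 0.09099157] [1.79998075e+02 4.63607920e-03 6.28307419e+00] [ 0.46714974  0.42555923 -1.15520436] [-0.07793978 -0.00181067  0.00513767] 18.9333
```

View pics/w9c.png

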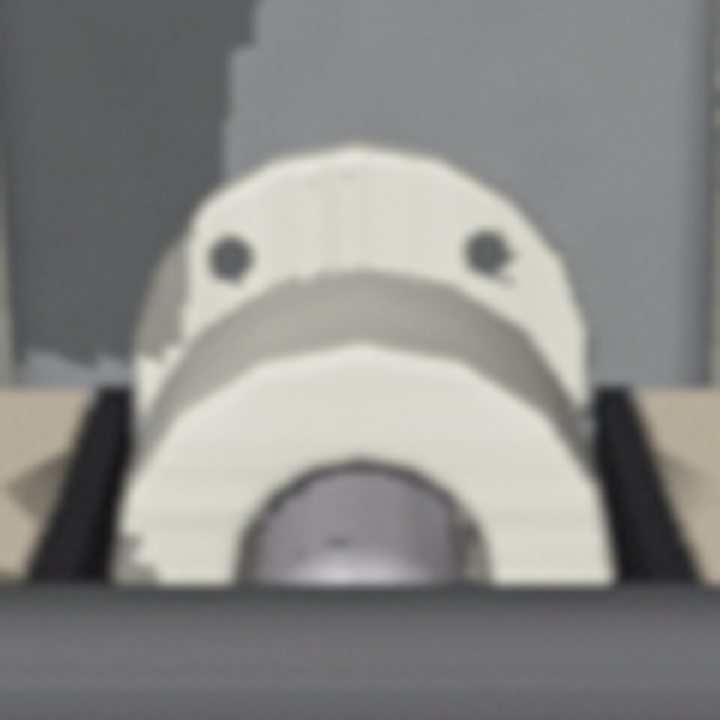

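View pics/s9c.png

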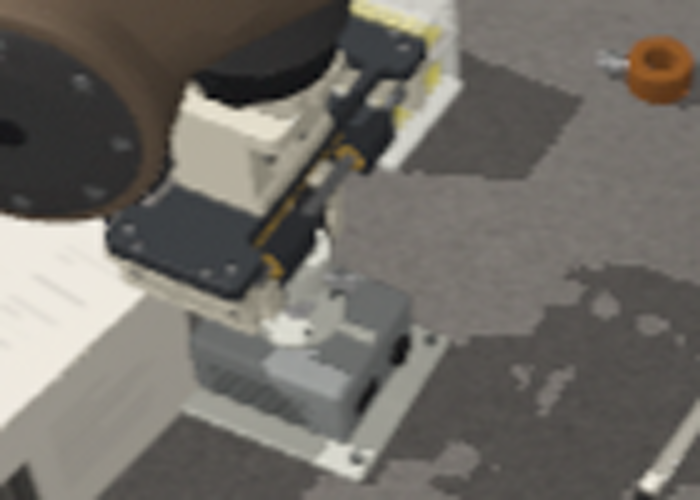

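The collar is round the shaft with about 1 N at the wrist, so there is no binding. Underside is at about 0.089 m and the shaft end stands about 11 mm above the collar. I hand in.

```bash
python3 - <<'E'
from h import *
print(close_job()); o=get_obs(); print(o["clock"],o["tool_pos"],o["opening"],o["force"])
E
```

```text
the job is handed in; nothing more can be done
None
the job is handed in; nothing more can be done
```

The job is handed in, with the collar held in the fingers round the shaft. No verdict was reported.

I gripped the shaft squarely on its flat (13.6–13.8 mm reading) and turned it +99° so the flat faces the rib. After letting go, a picture showed the flat still facing the rib, within about 2–3°. I then picked up the light collar, left the brown one alone, and lowered the collar over the shaft with its screw along the rib.

| Last check | Result |
|---|---|
| Yaw of the held collar | about 6.2°, against a drive yaw estimate of 5–8° |
| Collar centred on shaft | within about 1 mm, by pose and picture |
| Collar underside | about 89 mm above the bench, 27 mm above the flange |
| Shaft end above collar | about 11 mm |
| Wrist force | about 1 N, no binding |
| Finger opening | 43.5 mm, gripping |
| Clock at hand-in | about 19 s |

- **Disagreements:** the two estimates of drive yaw (rib 5–6°, foot plate about 8°) differed slightly, well within tolerance. The first approach over the shaft stopped 4 mm short in y, which I corrected before lowering.
- **Not measured:** the collar height comes from the arm's reading and where I gripped it. I did not measure the timer, tape, bottle or pen again at the end; the arm kept clear of them, and they looked unmoved in a scene picture taken while I carried the collar.

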